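# Tap the loop and phaser footswitches in order

### The arm

A 6-joint arm with a two-finger parallel gripper is mounted at the origin on the work surface. World frame = base frame: x ahead of the robot, y to its left, z up, the work surface at z = 0. Lengths are in m, angles in rad, forces in N, time in s.
With the tool pointing down it reaches from about 0.25 to 0.725 m from the base axis. Payload 4 kg.
Tool frame: the origin (TCP) lies between the finger pads; the fingertips stand 11 mm ahead of it and the grasp point (between the pads) lies 8 mm behind it (bot.tip_extent is the distance from the TCP to the fingertips, in m); z points along the fingers, y is the line along which they close (so a half turn about z gives the same grasp; the last joint's range is limited). The gripper opens to 85 mm and grips with 20 to 120 N. Pads are 22 mm wide; open, the fingers measure 114 mm over their backs; the gripper's body (76 mm by 85 mm) begins 54 mm behind the grasp point. The pads swing forward as they close: fully open they stand 13 mm farther back than shut.
Start: joints at [1.172, 0.241, 0.005, 1.335, 0, 1.571], TCP at [0.194, 0.461, 0.242] pointing down, gripper open.
Joint ranges: [-2.72, 2.72], [-1.05, 1.87], [-1.09, 1.28], [-1.99, 2.15], [-1.42, 1.44], [-3.14, 3.14]. Speed limits (rad/s): [2.79, 2.79, 3.14, 3.14, 3.14, 3.14].

### API

Orientations are given as a unit quaternion [x, y, z, w].
In Python, from workcell import bot gives the robot as it stands. The module is installed in compiled form; this text tells all that it offers.
- The arm moves only by the tool drive_tool, never from a script. Its argument "rows" is a list of rows, each an object of numbers: "dx", "dy", "dz": the shift along the tool's x, y, z in units of 50 mm (1.0 is 50 mm); "wx", "wy", "wz": the turn, a rotation vector about the tool's x, y, z in units of 5 degrees (1.0 is 5 degrees); "hand": the finger opening in mm, from 0 to 85.4. A call has 1 to 20 rows; each row is the pose to reach, as a shift and turn from the pose commanded when the call began, along the tool's axes at that moment; what a row does not reach only later rows make up. A row lasts 1/10 s, in which the tool goes at most 50 mm and 8.59 degrees, less where a joint would pass 70% of its speed; a pose out of reach is approached as far as the arm can. A call with a gripper value outside its range is refused whole. The fingers move at their own pace and stop on an object; the grip force is fixed at half the most. Time passes only in rows, so rows that repeat a pose let the fingers close. It gives the time, the measured TCP pose, the force, the opening and the grip force at its end, in the units of the state.
- bot.get_obs(): the state, without advancing time (a new reading comes with each control period).
- bot.camera(name): name is "scene" or "top" or "wrist"; returns the picture (384x512x3 uint8, red, green, blue); there is no depth.
- bot.get_calibration(name): a dict with "vfov" (degrees; the focal length in pixels is half the picture's height over the tangent of half this angle, whatever the lens; pixels are square), "cx", "cy" (the principal point, pixels), "k1" (the pictures are not rectified: a ray, as slopes to the right and down, at radius r is drawn at 1 + k1 r^2 times it, then the intrinsics apply), "origin" and "rotation" of the camera in the world; the wrist camera has in their place "mount" (4x4, takes a point from camera to tool coordinates, whose origin is the TCP and whose axes are the flange's). Camera axes: x right, y up, looking along -z (the intrinsics and any distortion apply to the point x, -y, -z); pixel columns grow to the right and rows downward; lengths in m; the calibration is good to about 2 mm. A picture is of the moment at which its call begins: read the wrist's pose just before it. get_calibration takes no time and is no camera call.
- bot.job_done(): hands the job in; it is judged then, once.
Trained networks look in the newest picture that a camera, given by its name, has taken for a name from the list of things; names that differ only in an ending like _2 or _b are one class to them, and where a whole thing is asked for, a point or a joint stands for the part that bears it (a point fixed in the world has none). Each returns a list of dicts, best first, with "score" (0 to 1); they miss things now and then, are a little off and sometimes report something else, mostly with a low value. They report only what shows in the picture. A call takes as long as a camera call. They do not tell look-alikes from the thing itself.
- bot.look_for(camera, thing): "extent" ([centre column, centre row, width, height] in pixels, round what is visible of it).
- bot.outline_of(camera, thing): "region" (384x512 bool, what is visible of it) and "extent" ([centre column, centre row, width, height] in pixels, round what is visible of it).
The state is a dict: "clock": time; "joint_pos": joint angles; "joint_vel": joint speeds; "tau": joint torques, N m; "eef_pos": TCP position; "tool_rot": TCP orientation; "ft_force": force on the tool from outside, world axes, zero at the start; "ft_torque": the same for the moment, N m; "grip_width": finger opening in m; "grasp_force": force on a finger pad.
Only numpy, scipy, OpenCV 4.12 (cv2) and the standard library are available. Lean on these libraries where they do the work, as an engineer would, in place of code of your own. Each camera call takes 0.05 s, during which the arm holds its last target. There are 200 camera calls.

### The job

Run through the loop on the silent pedals: lightly tap the silver looper's red footswitch to start the loop, then the purple phaser's footswitch to bring it in, then the looper's blue footswitch to stop the loop. Press each one clearly down and let it spring back up before the next. Do not pick up or shift the pedals or anything else on the bench, and leave the volume knob as it is set.

Things in the scene. Friction and masses are not known exactly. Their poses are not given: they have to be found in the camera images.
- looper: Silver looper pedal, a loose metal box 120 mm deep (its x) by 130 wide (its y) by 40 high, 0.6 to 1 kg on rubber feet. Origin: centre of its underside; z up. On its near half (-x) are two footswitches 70 mm apart, centred 30 mm in front of the pedal's middle: red on +y, blue on -y. On its far half three black knobs 16 mm wide reach 52 mm above the bench.
- phaser: Purple phaser pedal, a loose metal box 120 mm deep (x) by 75 wide (y) by 40 high, 0.4 to 0.7 kg. Origin: centre of its underside; z up. One steel footswitch on its centre line, 30 mm in front (-x) of its middle; two white knobs on its far half.
- red_switch_top (a point): Red looper footswitch. Centre of the upper face of the red button; goes down with it as it is pressed. The button is a disc 26 mm across standing proud of a dark collar (42 mm across, its rim 52 mm above the bench) on the pedal's top, the pedal's top being 40 mm above the bench and the button's face 64 mm above the bench when up. 
- phaser_switch_top (a point): Phaser footswitch. Centre of the upper face of the bare steel button; goes down with it as it is pressed. The button is a disc 26 mm across standing proud of a dark collar (42 mm across, its rim 52 mm above the bench) on the pedal's top, the pedal's top being 40 mm above the bench and the button's face 64 mm above the bench when up. 
- blue_switch_top (a point): Blue looper footswitch. Centre of the upper face of the blue button; goes down with it as it is pressed. The button is a disc 26 mm across standing proud of a dark collar (42 mm across, its rim 52 mm above the bench) on the pedal's top, the pedal's top being 40 mm above the bench and the button's face 64 mm above the bench when up. 
- red_switch (a joint): Travel of the red looper footswitch. Moves straight down into the pedal: joint value 0 m = up, 0.008 = fully down. A spring lifts it; it starts to move at about 2 N and about 6 N holds it fully down, and it counts as pressed at half travel. More than 20 N on a pedal is too hard.
- phaser_switch (a joint): Travel of the phaser footswitch. Moves straight down into the pedal: joint value 0 m = up, 0.008 = fully down. A spring lifts it; it starts to move at about 2 N and about 6 N holds it fully down, and it counts as pressed at half travel. More than 20 N on a pedal is too hard.
- blue_switch (a joint): Travel of the blue looper footswitch. Moves straight down into the pedal: joint value 0 m = up, 0.008 = fully down. A spring lifts it; it starts to move at about 2 N and about 6 N holds it fully down, and it counts as pressed at half travel. More than 20 N on a pedal is too hard.
- volume: Bystander: small aluminium volume pedal, loose, 130 mm deep (x) by 90 wide (y), 34 high to its case, with a rubber treadle in front and a turning knob on its far half. Origin: centre of its underside.
- volume_knob (a joint): The black knob on the volume pedal, angle in rad, clockwise from above positive. It starts at 2.5 to 2.7 and is to stay as it is; its top is 78 mm above the bench.
- pick_holder: Bystander: yellow plastic pick holder with a steel spring clip, 50 x 60 mm, 65 high, loose. Origin: centre of its underside.
- slide: Bystander: chrome guitar slide, a tube 27 mm across and 60 high standing on end, loose. Origin: centre of its underside.
- spanner: Bystander: stainless spanner 150 mm long lying flat along its x, loose, under 15 high.
- jar: Bystander: amber glass jar with a brass cap, 60 mm across, 75 high, loose. Origin: centre of its underside.
- mug: Bystander: blue mug 80 mm across, 90 high, handle on its +y side, loose. Origin: centre of its underside.
Not all that is in view belongs to the job. Leave any yellow look-alike of the looper alone.

How it is judged:
By the outcome, as a careful person would: the job done as asked, in the order asked, and still so for the second after the job is handed in, with the robot touching nothing.
It also fails if it takes over 48 s, if anything falls off the work surface, if the arm or the gripper's body presses on something with over 40 N, if the wrist force passes 120 N, or if a joint passes its speed limit or range.

## Working session

There is one attempt and no reset: what is moved stays moved. The work goes in short steps, Python scripts to look and compute and a tool call to move; the robot and the scene stay as the last step left them, time stands still between calls to the robot, and variables do not carry over. Pictures are saved under pics/ and viewed, at most 10 in all, crops included, and the job is handed in when it is done.

Besides the shell and the picture viewer there is one more tool, called as name(argument=value, ...), one argument or row to a line, values as JSON. drive_tool: Moves the arm, as the interface text tells. Its arguments: {"type":"object","properties":{"rows":{"type":"array","items":{"type":"object","properties":{"dx":{"type":"number"},"dy":{"type":"number"},"dz":{"type":"number"},"wx":{"type":"number"},"wy":{"type":"number"},"wz":{"type":"number"},"hand":{"type":"number"}}}}},"required":["rows"]}

```bash
mkdir -p pics; cat > h.py <<'E'
import numpy as np, cv2
from workcell import bot
from scipy.spatial.transform import Rotation as R
def ray(cam,u,v,obs=None):
    c=bot.get_calibration(cam); f=192/np.tan(np.radians(c['vfov'])/2)
    d=np.array([(u-c['cx'])/f,(v-c['cy'])/f]); s=d.copy()
    for _ in range(20): s=d/(1+c['k1']*(s@s))
    r=np.array([s[0],-s[1],-1])
    if cam=='wrist':
        M=np.array(c['mount']); Rt=R.from_quat(obs['tool_rot']).as_matrix()
        return Rt@M[:3,3]+obs['eef_pos'], Rt@M[:3,:3]@r
    return np.array(c['origin']), np.array(c['rotation'])@r
def at(cam,u,v,z,obs=None):
    o,d=ray(cam,u,v,obs); return o+d*(z-o[2])/d[2]
def save(img,n): cv2.imwrite(f'pics/{n}.png',img[:,:,::-1])
E
python3 - <<'E'
from h import *
o=bot.get_obs();print(o['clock'],o['eef_pos'],o['tool_rot'],o['ft_force'],bot.tip_extent)
a=bot.camera('top');b=bot.camera('scene');save(np.vstack([a,b])[:, :],'a0') if 0 else save(np.hstack([a,b]),'a')
im=cv2.resize(cv2.imread('pics/a.png'),(800,300));save(a,'top');save(b,'scene')
for c in('top','scene'):
  for t in('red_switch_top','phaser_switch_top','blue_switch_top','looper','phaser','volume'):
    for r in bot.look_for(c,t)[:3]:
      e=r['extent'];z=.064 if 'switch' in t else .04
      print(c,t,round(r['score'],2),np.round(e),at(c,e[0],e[1],z).round(3))
E
```

```text
0.0 [0.19390651 0.4601739  0.24140173] [ 1.98076975e-01  9.80185884e-01 -1.04847331e-03 -2.15436706e-04] [-0.29682047 -0.10786392  0.1517606 ] 0.011Traceback (most recent call last):
  File "<stdin>", line 9, in <module>
  File "h.py", line 14, in at
    o,d=ray(cam,u,v,obs); return o+d*(z-o[2])/d[2]
        ~~~^^^^^^^^^^^^^
  File "h.py", line 12, in ray
    return np.array(c['origin']), np.array(c['rotation'])@r
                                  ~~~~~~~~~~~~~~~~~~~~~~~^~
ValueError: matmul: Input operand 1 has a mismatch in its core dimension 0, with gufunc signature (n?,k),(k,m?)->(n?,m?) (size 3 is different from 4)
```

View pics/top.png

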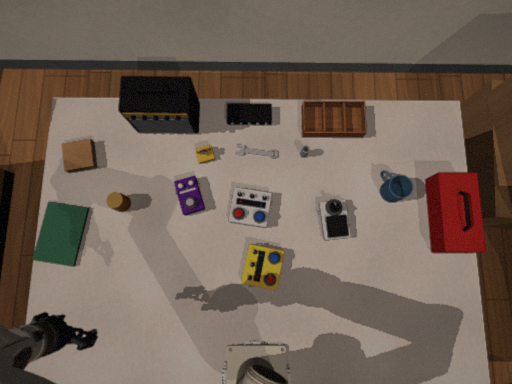

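View pics/scene.png

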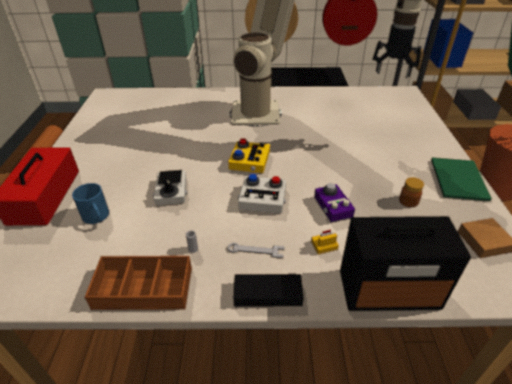

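The top view shows the silver looper at about (250,207), with red at (239,213) and blue at (260,216). The phaser switch is at about (190,202), and the yellow look-alike at (263,267) is to be avoided.

```bash
sed -i "s/np.array(c\['rotation'\])@r/R.from_quat(c['rotation']).as_matrix()@r/" h.py
python3 - <<'E'
from h import *
for c in('top','scene'):
  for t in('red_switch_top','phaser_switch_top','blue_switch_top','looper','phaser','volume'):
    for r in bot.look_for(c,t)[:2]:
      e=r['extent'];z=.06 if 'switch' in t else .03
      print(c,t,round(r['score'],2),np.round(e,1),at(c,e[0],e[1],z).round(3))
print(at('top',239,213,.06),at('top',260,216,.06),at('top',190,202,.06),at('top',257,366,0.05))
o=bot.get_obs();print(o['clock'],R.from_quat(o['tool_rot']).as_matrix().round(3), bot.get_calibration('wrist'))
E
```

```text
top red_switch_top 0.54 [239.2 214.1   7.2   9.9] [0.511 0.056 0.06 ]
top red_switch_top 0.42 [269.9 282.1   8.6   4.2] [ 0.295 -0.045  0.06 ]
top phaser_switch_top 0.57 [189.4 202.7   8.6   6.5] [0.548 0.22  0.06 ]
top phaser_switch_top 0.31 [333.9 204.6  11.   13.7] [ 0.545 -0.256  0.06 ]
top blue_switch_top 0.48 [271.6 258.3   1.5   5.8] [ 0.369 -0.05   0.06 ]
top blue_switch_top 0.46 [237.2 213.8   2.2   2.5] [0.512 0.062 0.06 ]
top looper 0.97 [264.6 267.8  41.5  46.5] [ 0.339 -0.029  0.03 ]
top looper 0.65 [250.  209.4  44.6  42.5] [0.531 0.021 0.03 ]
top phaser 0.65 [188.8 198.4  32.1  41.1] [0.568 0.228 0.03 ]
top volume 0.83 [336.1 219.6  30.2  40.9] [ 0.499 -0.269  0.03 ]
scene red_switch_top 0.62 [274.1 178.4   9.    8.4] [0.514 0.058 0.06 ]
scene red_switch_top 0.62 [241.2 139.2   8.8   7.9] [ 0.296 -0.047  0.06 ]
scene blue_switch_top 0.66 [190.8 239.8  16.8  22.1] [ 0.76 -0.16  0.06]
scene blue_switch_top 0.55 [256.4 177.1  11.5  10.1] [0.507 0.005 0.06 ]
scene looper 0.98 [260.4 196.1  43.1  41.2] [0.56  0.017 0.03 ]
scene looper 0.67 [250.1 156.9  45.   38.2] [ 0.359 -0.016  0.03 ]
scene phaser 0.63 [335.7 205.5  36.   36. ] [0.604 0.233 0.03 ]
scene volume 0.66 [170.2 186.1  33.3  37.9] [ 0.51  -0.259  0.03 ]
[0.51468863 0.05639439 0.06      ] [ 0.50524124 -0.01243254  0.06      ] [0.55010578 0.21797177 0.06      ] [ 0.04430394 -0.00553659  0.05      ]
0.75 [[-0.922  0.388 -0.   ]
 [ 0.388  0.922  0.   ]
 [ 0.     0.    -1.   ]] {'vfov': 62.55783532970105, 'cx': 257.874797459299, 'cy': 196.28543863916454, 'k1': -0.003600759015723659, 'mount': array([[ 5.77327727e-05,  9.50744308e-01,  3.09976220e-01,
         8.03427452e-02],
       [ 9.99999995e-01, -3.07125417e-05, -9.20489907e-05,
        -5.58047397e-04],
       [-7.79948963e-05,  3.09976224e-01, -9.50744305e-01,
        -1.31488855e-01],
       [ 0.00000000e+00,  0.00000000e+00,  0.00000000e+00,
         1.00000000e+00]])}
```

drive_tool(
  rows=[
    {"dx": -9,"dy": -4,"wz": -4.5,"hand": 0},
    {"dx": -9,"dy": -4,"wz": -4.5,"hand": 0},
    {"dx": -9,"dy": -4,"wz": -4.5,"hand": 0},
    {"dx": -9,"dy": -4,"wz": -4.5,"hand": 0},
    {"dx": -9,"dy": -4,"wz": -4.5,"hand": 0},
    {"dx": -9,"dy": -4,"wz": -4.5,"hand": 0},
    {"dx": -9,"dy": -4,"wz": -4.5,"hand": 0},
    {"dx": -9,"dy": -4,"wz": -4.5,"hand": 0},
    {"dx": -9,"dy": -4,"wz": -4.5,"hand": 0},
    {"dx": -9,"dy": -4,"wz": -4.5,"hand": 0},
    {"dx": -9,"dy": -4,"wz": -4.5,"hand": 0},
    {"dx": -9,"dy": -4,"wz": -4.5,"hand": 0},
    {"dx": -9,"dy": -4,"wz": -4.5,"hand": 0},
    {"dx": -9,"dy": -4,"wz": -4.5,"hand": 0},
  ],
)

```text
invalid input at $.rows[0]: expected keys dx, dy, dz, wx, wy, wz, hand
```

```bash
python3 - <<'E'
from h import *
o=bot.get_obs();print(o['clock'],o['eef_pos'],o['ft_force'].round(1),o['grip_width'],np.abs(o['joint_vel']).max())
print(R.from_quat(o['tool_rot']).as_matrix().round(3))
a=bot.camera('wrist');save(a,'w1')
for t in('red_switch_top','phaser_switch_top','blue_switch_top'):
    for r in bot.look_for('wrist',t)[:3]:
      e=r['extent'];print(t,round(r['score'],2),np.round(e,1),at('wrist',e[0],e[1],.063,o).round(4))
E
```

```text
0.75 [0.19414602 0.46078542 0.24233576] [-0.3 -0.3 -0.1] 0.08536064590898448 0.0025027276524409417
[[-0.922  0.388 -0.   ]
 [ 0.388  0.922  0.   ]
 [ 0.     0.    -1.   ]]
```

View pics/w1.png

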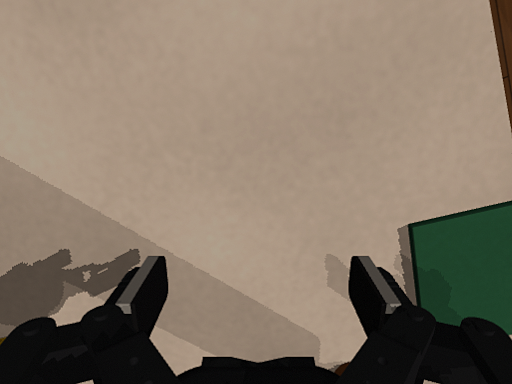

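The wrist picture is still of the start position: bare bench, with the green cloth at right. The move was refused because every row needs all the keys.

drive_tool(
  rows=[
    {"dx": -9,"dy": -4,"dz": 0,"wx": 0,"wy": 0,"wz": -4.5,"hand": 0},
    {"dx": -9,"dy": -4,"dz": 0,"wx": 0,"wy": 0,"wz": -4.5,"hand": 0},
    {"dx": -9,"dy": -4,"dz": 0,"wx": 0,"wy": 0,"wz": -4.5,"hand": 0},
    {"dx": -9,"dy": -4,"dz": 0,"wx": 0,"wy": 0,"wz": -4.5,"hand": 0},
    {"dx": -9,"dy": -4,"dz": 0,"wx": 0,"wy": 0,"wz": -4.5,"hand": 0},
    {"dx": -9,"dy": -4,"dz": 0,"wx": 0,"wy": 0,"wz": -4.5,"hand": 0},
    {"dx": -9,"dy": -4,"dz": 0,"wx": 0,"wy": 0,"wz": -4.5,"hand": 0},
    {"dx": -9,"dy": -4,"dz": 0,"wx": 0,"wy": 0,"wz": -4.5,"hand": 0},
    {"dx": -9,"dy": -4,"dz": 0,"wx": 0,"wy": 0,"wz": -4.5,"hand": 0},
    {"dx": -9,"dy": -4,"dz": 0,"wx": 0,"wy": 0,"wz": -4.5,"hand": 0},
    {"dx": -9,"dy": -4,"dz": 0,"wx": 0,"wy": 0,"wz": -4.5,"hand": 0},
    {"dx": -9,"dy": -4,"dz": 0,"wx": 0,"wy": 0,"wz": -4.5,"hand": 0},
    {"dx": -9,"dy": -4,"dz": 0,"wx": 0,"wy": 0,"wz": -4.5,"hand": 0},
    {"dx": -9,"dy": -4,"dz": 0,"wx": 0,"wy": 0,"wz": -4.5,"hand": 0},
    {"dx": -9,"dy": -4,"dz": 0,"wx": 0,"wy": 0,"wz": -4.5,"hand": 0},
  ],
)

```text
clock: 2.45
eef_pos: [0.5304, 0.103, 0.2426]
tool_rot: [0.002, 1.0, 0.0, 0.0]
ft_force: [0.7, -0.0, 0.6]
grip_width: -0.0007
grasp_force: 0.0
```

```bash
python3 - <<'E'
from h import *
o=bot.get_obs();print(o['clock'],o['eef_pos'],o['ft_force'].round(1))
print(R.from_quat(o['tool_rot']).as_matrix().round(3))
a=bot.camera('wrist');save(a,'w2')
for t in('red_switch_top','phaser_switch_top','blue_switch_top'):
    for r in bot.look_for('wrist',t)[:3]:
      e=r['extent'];print(t,round(r['score'],2),np.round(e,1),at('wrist',e[0],e[1],.063,o).round(4))
E
```

```text
2.45 [0.53037185 0.10303073 0.24261887] [ 0.7 -0.   0.6]
[[-1.     0.004  0.   ]
 [ 0.004  1.     0.   ]
 [-0.     0.    -1.   ]]
red_switch_top 0.76 [215.6 161.9  23.1  23.7] [0.515  0.0607 0.063 ]
phaser_switch_top 0.79 [367.9 193.7  33.3  29.8] [0.549  0.2166 0.063 ]
blue_switch_top 0.8 [77.3  8.  38.2 15.9] [ 0.3788 -0.0533  0.063 ]
blue_switch_top 0.6 [148.1 150.6  24.8  27.7] [ 0.5034 -0.0056  0.063 ]
```

View pics/w2.png

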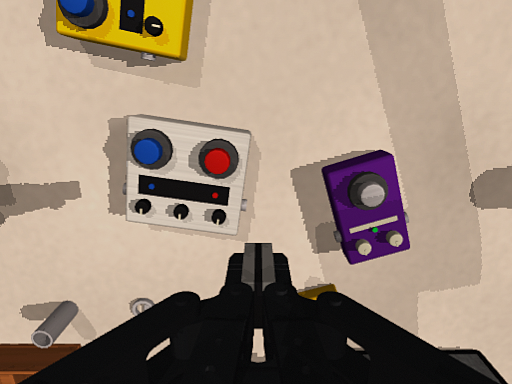

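The view shows red at (217,160), blue at (148,151) and phaser at (372,191). These agree with the top view to about 3 mm. Next I go above red.

drive_tool(
  rows=[
    {"dx": 0.32,"dy": -0.86,"dz": 1,"wx": 0,"wy": 0,"wz": 0,"hand": 0},
    {"dx": 0.32,"dy": -0.86,"dz": 2,"wx": 0,"wy": 0,"wz": 0,"hand": 0},
    {"dx": 0.32,"dy": -0.86,"dz": 2.7,"wx": 0,"wy": 0,"wz": 0,"hand": 0},
    {"dx": 0.32,"dy": -0.86,"dz": 2.95,"wx": 0,"wy": 0,"wz": 0,"hand": 0},
    {"dx": 0.32,"dy": -0.86,"dz": 2.95,"wx": 0,"wy": 0,"wz": 0,"hand": 0},
    {"dx": 0.32,"dy": -0.86,"dz": 2.95,"wx": 0,"wy": 0,"wz": 0,"hand": 0},
  ],
)

```text
clock: 3.25
eef_pos: [0.5155, 0.0591, 0.0955]
tool_rot: [0.003, 1.0, 0.0, 0.0]
ft_force: [0.2, -0.1, 1.6]
grip_width: 0.0002
grasp_force: 0.0
```

```bash
python3 - <<'E'
from h import *
o=bot.get_obs();print(o['clock'],o['eef_pos'],o['ft_force'].round(1))
a=bot.camera('wrist');save(a,'w3')
E
```

```text
3.25 [0.51553592 0.05907627 0.09546213] [ 0.2 -0.1  1.6]
```

View pics/w3.png

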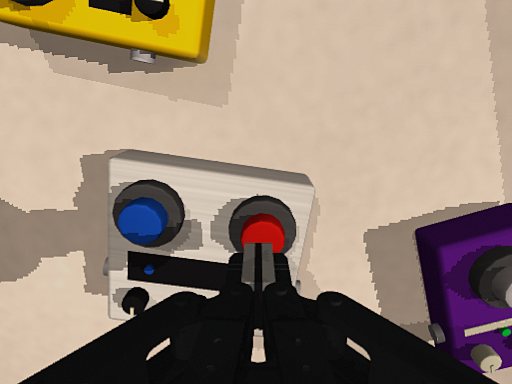

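Red is at about (264,233), which is 3–4 mm nearer the base and 2.5 mm to +y of the tool. I correct for that and come down to just above contact.

drive_tool(
  rows=[
    {"dx": 0.08,"dy": 0.05,"dz": 0,"wx": 0,"wy": 0,"wz": 0,"hand": 0},
    {"dx": 0.08,"dy": 0.05,"dz": 0.12,"wx": 0,"wy": 0,"wz": 0,"hand": 0},
    {"dx": 0.08,"dy": 0.05,"dz": 0.24,"wx": 0,"wy": 0,"wz": 0,"hand": 0},
    {"dx": 0.08,"dy": 0.05,"dz": 0.34,"wx": 0,"wy": 0,"wz": 0,"hand": 0},
    {"dx": 0.08,"dy": 0.05,"dz": 0.34,"wx": 0,"wy": 0,"wz": 0,"hand": 0},
  ],
)

```text
clock: 3.8
eef_pos: [0.5102, 0.0613, 0.0768]
tool_rot: [0.003, 1.0, -0.0, -0.001]
ft_force: [0.2, -0.3, -1.2]
grip_width: -0.0001
grasp_force: 0.0
```

drive_tool(
  rows=[
    {"dx": 0,"dy": 0,"dz": 0.06,"wx": 0,"wy": 0,"wz": 0,"hand": 0},
    {"dx": 0,"dy": 0,"dz": 0.12,"wx": 0,"wy": 0,"wz": 0,"hand": 0},
    {"dx": 0,"dy": 0,"dz": 0.18,"wx": 0,"wy": 0,"wz": 0,"hand": 0},
    {"dx": 0,"dy": 0,"dz": 0.18,"wx": 0,"wy": 0,"wz": 0,"hand": 0},
  ],
)

```text
clock: 4.2
eef_pos: [0.5111, 0.0613, 0.0689]
tool_rot: [0.003, 1.0, 0.0, 0.0]
ft_force: [-1.6, 0.3, 4.8]
grip_width: 0.0002
grasp_force: 2.4
```

drive_tool(
  rows=[
    {"dx": 0,"dy": 0,"dz": 0.03,"wx": 0,"wy": 0,"wz": 0,"hand": 0},
    {"dx": 0,"dy": 0,"dz": 0.03,"wx": 0,"wy": 0,"wz": 0,"hand": 0},
  ],
)

```text
clock: 4.4
eef_pos: [0.5111, 0.0613, 0.0677]
tool_rot: [0.003, 1.0, 0.0, 0.0]
ft_force: [-1.8, -0.0, 5.6]
grip_width: -0.0002
grasp_force: 2.7
```

```bash
python3 - <<'E'
from h import *
a=bot.camera('wrist');o=bot.get_obs();print(o['clock'],o['eef_pos'],o['ft_force'].round(1),o['tau'].round(2))
save(a[130:384,80:400],'w4')
E
```

```text
4.45 [0.51105798 0.06136556 0.06776439] [-1.  -0.1  5.8] [-2.000e-02 -3.848e+01  2.019e+01 -6.900e-01 -1.000e-02 -0.000e+00]
```

View pics/w4.png

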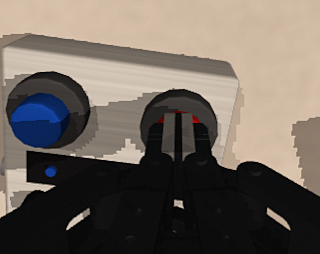

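Red is pressed, with its button sunk into the collar and 5.7 N on it. Next I lift off and go over the phaser.

drive_tool(
  rows=[
    {"dx": 0,"dy": 0,"dz": -0.3,"wx": 0,"wy": 0,"wz": 0,"hand": 0},
    {"dx": 0,"dy": 0,"dz": -0.95,"wx": 0,"wy": 0,"wz": 0,"hand": 0},
    {"dx": 0,"dy": 0,"dz": -0.95,"wx": 0,"wy": 0,"wz": 0,"hand": 0},
    {"dx": -0.72,"dy": 1,"dz": -0.95,"wx": 0,"wy": 0,"wz": 0,"hand": 0},
    {"dx": -0.72,"dy": 2,"dz": -0.95,"wx": 0,"wy": 0,"wz": 0,"hand": 0},
    {"dx": -0.72,"dy": 3.14,"dz": -0.95,"wx": 0,"wy": 0,"wz": 0,"hand": 0},
    {"dx": -0.72,"dy": 3.14,"dz": -0.6,"wx": 0,"wy": 0,"wz": 0,"hand": 0},
    {"dx": -0.72,"dy": 3.14,"dz": -0.55,"wx": 0,"wy": 0,"wz": 0,"hand": 0},
    {"dx": -0.72,"dy": 3.14,"dz": -0.55,"wx": 0,"wy": 0,"wz": 0,"hand": 0},
    {"dx": -0.72,"dy": 3.14,"dz": -0.55,"wx": 0,"wy": 0,"wz": 0,"hand": 0},
  ],
)

```text
clock: 5.45
eef_pos: [0.5478, 0.217, 0.0946]
tool_rot: [0.004, 1.0, -0.0, -0.0]
ft_force: [0.2, 0.5, 1.2]
grip_width: -0.0003
grasp_force: 0.0
```

```bash
python3 - <<'E'
from h import *
o=bot.get_obs();a=bot.camera('wrist');print(o['clock'],o['eef_pos'],o['ft_force'].round(1))
save(a,'w5')
for r in bot.look_for('wrist','phaser_switch_top')[:2]: e=r['extent'];print(r['score'],np.round(e),at('wrist',e[0],e[1],.064,o))
for v in (225,230,235): print(v,at('wrist',258,v,.064,o).round(4))
E
```

```text
5.45 [0.54777978 0.21700749 0.09461851] [0.2 0.5 1.2]
0.75 [267. 236.  41.  34.] [0.54389914 0.22172325 0.064     ]
225 [0.5369 0.2169 0.064 ]
230 [0.5399 0.2169 0.064 ]
235 [0.543  0.2168 0.064 ]
```

View pics/w5.png

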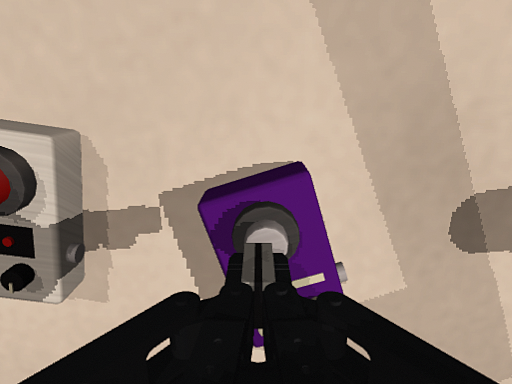

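The phaser button is centred near (267,239), so it is about 4.5 mm to +y and 2 mm nearer the base. I correct and press.

drive_tool(
  rows=[
    {"dx": 0.04,"dy": 0.09,"dz": 0,"wx": 0,"wy": 0,"wz": 0,"hand": 0},
    {"dx": 0.04,"dy": 0.09,"dz": 0.12,"wx": 0,"wy": 0,"wz": 0,"hand": 0},
    {"dx": 0.04,"dy": 0.09,"dz": 0.24,"wx": 0,"wy": 0,"wz": 0,"hand": 0},
    {"dx": 0.04,"dy": 0.09,"dz": 0.32,"wx": 0,"wy": 0,"wz": 0,"hand": 0},
    {"dx": 0.04,"dy": 0.09,"dz": 0.38,"wx": 0,"wy": 0,"wz": 0,"hand": 0},
    {"dx": 0.04,"dy": 0.09,"dz": 0.44,"wx": 0,"wy": 0,"wz": 0,"hand": 0},
    {"dx": 0.04,"dy": 0.09,"dz": 0.5,"wx": 0,"wy": 0,"wz": 0,"hand": 0},
    {"dx": 0.04,"dy": 0.09,"dz": 0.53,"wx": 0,"wy": 0,"wz": 0,"hand": 0},
    {"dx": 0.04,"dy": 0.09,"dz": 0.53,"wx": 0,"wy": 0,"wz": 0,"hand": 0},
  ],
)

```text
clock: 6.45
eef_pos: [0.5455, 0.2224, 0.0684]
tool_rot: [0.003, 1.0, -0.0, -0.0]
ft_force: [-3.0, -1.0, 4.3]
grip_width: 0.0002
grasp_force: 2.5
```

drive_tool(
  rows=[
    {"dx": 0,"dy": 0,"dz": 0.02,"wx": 0,"wy": 0,"wz": 0,"hand": 0},
    {"dx": 0,"dy": 0,"dz": 0.02,"wx": 0,"wy": 0,"wz": 0,"hand": 0},
  ],
)

```text
clock: 6.65
eef_pos: [0.5456, 0.2224, 0.0676]
tool_rot: [0.003, 1.0, -0.0, -0.0]
ft_force: [-3.6, -1.6, 5.3]
grip_width: 0.0001
grasp_force: 2.8
```

drive_tool(
  rows=[
    {"dx": 0,"dy": 0,"dz": -0.3,"wx": 0,"wy": 0,"wz": 0,"hand": 0},
    {"dx": 0,"dy": 0,"dz": -0.95,"wx": 0,"wy": 0,"wz": 0,"hand": 0},
    {"dx": 0,"dy": 0,"dz": -0.95,"wx": 0,"wy": 0,"wz": 0,"hand": 0},
    {"dx": 0.82,"dy": -1,"dz": -0.95,"wx": 0,"wy": 0,"wz": 0,"hand": 0},
    {"dx": 0.82,"dy": -2,"dz": -0.95,"wx": 0,"wy": 0,"wz": 0,"hand": 0},
    {"dx": 0.82,"dy": -3,"dz": -0.95,"wx": 0,"wy": 0,"wz": 0,"hand": 0},
    {"dx": 0.82,"dy": -4,"dz": -0.95,"wx": 0,"wy": 0,"wz": 0,"hand": 0},
    {"dx": 0.82,"dy": -4.57,"dz": -0.95,"wx": 0,"wy": 0,"wz": 0,"hand": 0},
    {"dx": 0.82,"dy": -4.57,"dz": -0.6,"wx": 0,"wy": 0,"wz": 0,"hand": 0},
    {"dx": 0.82,"dy": -4.57,"dz": -0.55,"wx": 0,"wy": 0,"wz": 0,"hand": 0},
    {"dx": 0.82,"dy": -4.57,"dz": -0.55,"wx": 0,"wy": 0,"wz": 0,"hand": 0},
    {"dx": 0.82,"dy": -4.57,"dz": -0.55,"wx": 0,"wy": 0,"wz": 0,"hand": 0},
  ],
)

```text
clock: 7.85
eef_pos: [0.5038, -0.0048, 0.0949]
tool_rot: [0.002, 1.0, 0.0, 0.0]
ft_force: [0.2, -0.0, 0.9]
grip_width: -0.0002
grasp_force: 0.0
```

```bash
python3 - <<'E'
from h import *
o=bot.get_obs();a=bot.camera('wrist');print(o['clock'],o['eef_pos'],o['ft_force'].round(1))
save(a,'w6')
for r in bot.look_for('wrist','blue_switch_top')[:2]: e=r['extent'];print(r['score'],np.round(e),at('wrist',e[0],e[1],.064,o))
E
```

```text
7.85 [ 0.50382844 -0.00476182  0.09493536] [ 0.2 -0.   0.9]
0.7 [253. 233.  43.  42.] [ 0.49816118 -0.0076717   0.064     ]
0.61 [152.   4.  37.   9.] [ 0.38493041 -0.05225725  0.064     ]
```

View pics/w6.png

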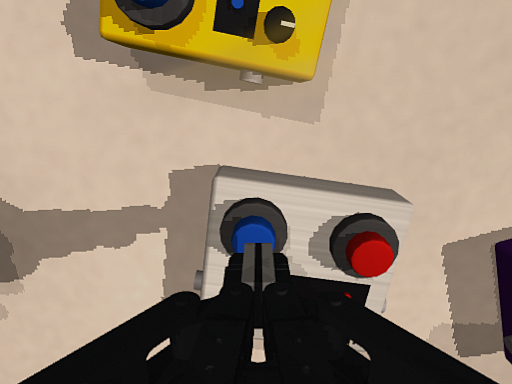

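The blue button is centred near (253,236), and red has sprung back up. I correct by 3 mm in x and −2.5 mm in y, then press.

drive_tool(
  rows=[
    {"dx": 0.06,"dy": -0.05,"dz": 0,"wx": 0,"wy": 0,"wz": 0,"hand": 0},
    {"dx": 0.06,"dy": -0.05,"dz": 0.12,"wx": 0,"wy": 0,"wz": 0,"hand": 0},
    {"dx": 0.06,"dy": -0.05,"dz": 0.24,"wx": 0,"wy": 0,"wz": 0,"hand": 0},
    {"dx": 0.06,"dy": -0.05,"dz": 0.32,"wx": 0,"wy": 0,"wz": 0,"hand": 0},
    {"dx": 0.06,"dy": -0.05,"dz": 0.38,"wx": 0,"wy": 0,"wz": 0,"hand": 0},
    {"dx": 0.06,"dy": -0.05,"dz": 0.44,"wx": 0,"wy": 0,"wz": 0,"hand": 0},
    {"dx": 0.06,"dy": -0.05,"dz": 0.5,"wx": 0,"wy": 0,"wz": 0,"hand": 0},
    {"dx": 0.06,"dy": -0.05,"dz": 0.54,"wx": 0,"wy": 0,"wz": 0,"hand": 0},
    {"dx": 0.06,"dy": -0.05,"dz": 0.54,"wx": 0,"wy": 0,"wz": 0,"hand": 0},
  ],
)

```text
clock: 8.85
eef_pos: [0.5002, -0.0081, 0.0678]
tool_rot: [0.003, 1.0, 0.0, -0.0]
ft_force: [-2.6, 0.3, 5.8]
grip_width: 0.0003
grasp_force: 2.7
```

drive_tool(
  rows=[
    {"dx": 0,"dy": 0,"dz": -0.3,"wx": 0,"wy": 0,"wz": 0,"hand": 0},
    {"dx": 0,"dy": 0,"dz": -1,"wx": 0,"wy": 0,"wz": 0,"hand": 0},
    {"dx": 0,"dy": 0,"dz": -2,"wx": 0,"wy": 0,"wz": 0,"hand": 0},
    {"dx": 0,"dy": 1,"dz": -3,"wx": 0,"wy": 0,"wz": 0,"hand": 0},
    {"dx": 0,"dy": 2,"dz": -3.4,"wx": 0,"wy": 0,"wz": 0,"hand": 0},
    {"dx": 0,"dy": 2,"dz": -3.4,"wx": 0,"wy": 0,"wz": 0,"hand": 0},
    {"dx": 0,"dy": 2,"dz": -3.4,"wx": 0,"wy": 0,"wz": 0,"hand": 0},
    {"dx": 0,"dy": 2,"dz": -3.4,"wx": 0,"wy": 0,"wz": 0,"hand": 0},
  ],
)

```text
clock: 9.65
eef_pos: [0.5012, 0.092, 0.2375]
tool_rot: [0.002, 1.0, -0.0, 0.0]
ft_force: [-0.5, -0.9, -0.2]
grip_width: -0.0
grasp_force: 0.0
```

```bash
python3 - <<'E'
from h import *
o=bot.get_obs();a=bot.camera('wrist');print(o['clock'],o['eef_pos'],o['ft_force'].round(1))
save(a,'w7')
for t in('red_switch_top','phaser_switch_top','blue_switch_top'):
    for r in bot.look_for('wrist',t)[:2]:
      e=r['extent'];print(t,round(r['score'],2),at('wrist',e[0],e[1],.063,o).round(4))
E
```

```text
9.65 [0.50121591 0.0920405  0.23749667] [-0.5 -0.9 -0.2]
red_switch_top 0.73 [0.5151 0.0618 0.063 ]
phaser_switch_top 0.57 [0.5485 0.2195 0.063 ]
blue_switch_top 0.78 [ 0.3707 -0.0516  0.063 ]
blue_switch_top 0.72 [ 0.5026 -0.0048  0.063 ]
```

View pics/w7.png

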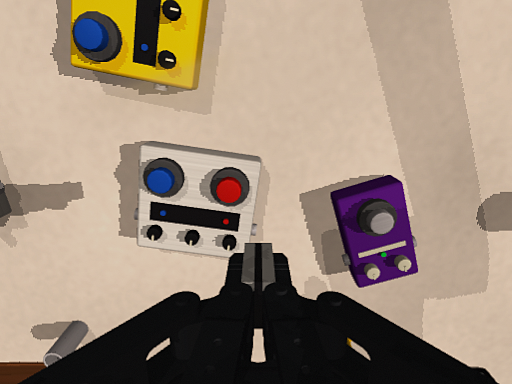

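All three buttons are up: blue (160,180), red (229,190), phaser (380,218). The pedals are where they were to within the measurement error, and the arm is clear.

```bash
python3 -c "
from workcell import bot
print(bot.job_done())"
```

```text
the job is handed in; nothing more can be done
None
```

I pressed red, then phaser, then blue, in that order. Each press held at about 5 to 6 N, and all three buttons were back up in the final picture. The looper and phaser stayed in place, nothing else was touched, and the job was handed in at about 10 s.

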